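Clear the gateway of a tube-rack carrier, open its double-latched gate and hold it wide

TASK

The rack of test tubes stands in the swing of the carrier's gate: slide it along the bench, without lifting or tipping it, until its whole foot is on the blue waiting mat. Then squeeze the orange transit catch so that the gate springs ajar, squeeze the green safety catch in the gate's handle and swing the gate out past its detent until it stands wide open, about square to the carrier's front or further. Finish still holding the gate wide so that a colleague can load the rack, and leave everything else on the bench where it stands.

Things in the scene. Friction and masses are not known exactly. Their poses are not given: they have to be found in the camera images.
- rack: white three-tier test-tube rack to be slid: 90 (its x) x 190 (its y) x 72 mm tall, about 0.4 kg, loose. Flat end walls at its y = -95 and +95 mm. Nine 16 mm glass tubes stand in the middle rows (within 45 mm of the centre in y), tops 127 mm above the bench; the two rows at either end are empty. Origin: centre of its underside, z up
- rack_corner0 (a point): corner of the rack's foot at its x = +45, y = +95 mm, on the underside
- rack_corner1 (a point): corner of the rack's foot at its x = +45, y = -95 mm, on the underside
- rack_corner2 (a point): corner of the rack's foot at its x = -45, y = +95 mm, on the underside
- rack_corner3 (a point): corner of the rack's foot at its x = -45, y = -95 mm, on the underside
- mat: flat blue waiting mat, 160 (its x) x 250 mm (its y), 1 mm, fixed; the rack slides onto it freely. Origin: its centre
- carrier: open-topped rack carrier, fixed: blue tray and rims, clear walls to 139 mm, x from -12 (strike: -41) to +270 mm, y from -330 to +35 mm. Its front looks along its own -x. Origin: on the bench under the gate's hinge axis; the shut gate runs from there 240 mm along -y, then follows a fixed blue front panel with the transit catch (y = -243 to -325 mm)
- gate_hinge (a point): point on the gate's upright hinge axis, 140 mm above the bench; axes as the carrier's. A closing spring pulls the gate shut with 0.1 to 0.35 N m, most when wide. A sprung roller by the hinge (detent) resists between about 0.7 and 1.2 rad with 3 to 5 N at the handle; let go beyond it, the gate falls back to about 1.15 rad and rests there
- gate (a joint): swing of the white lattice gate (240 mm long, 8 mm thick, 26 to 140 mm above the bench), rad: 0 shut, grows as its free end comes out of the front (to the carrier's -x), clockwise from above; end stop 1.85. Once the transit catch is squeezed a kick spring throws it to about 0.08, where the bolt of the safety catch stops it
- transit_catch (a joint): orange transit catch on the carrier's front panel, m squeezed: 0 sprung out, hooked over the gate's free edge; 0.013 fully squeezed; 4 to 8 N. Squeezed more than about 0.010 it frees the gate; let go, it springs back behind the gate, which stays ajar
- transit_catch_grip (a point): squeeze point of the transit catch, midway between its two upright plates, 168 mm above the bench; axes as the carrier's. Fixed grey plate on its -y side, moving orange plate on its +y side; outer faces 44 mm apart along y at rest, 31 mm squeezed. Plates 24 mm wide (x), 8 mm thick, top 22 mm above the point, free down to 25 mm below it; 70 mm free beside them along y
- safety_catch (a joint): green safety catch in the gate's handle, m squeezed: 0 its bolt catches the strike on the carrier and stops the gate ajar; 0.013 fully squeezed; 4 to 8 N. Squeezed more than about 0.008 it lets the gate pass; it springs out when let go
- gate_handle (a point): squeeze point of the handle on the gate, midway between its two plates, 152 mm from the hinge, 4 mm in front of the gate's mid plane, 168 mm up. Turns with the gate; its y axis runs along the gate to the hinge (axes are the carrier's at joint 0). Fixed grey plate on its +y side, moving green plate on its -y side; outer faces 44 mm apart along y, 31 mm squeezed. Plates 24 mm wide (x), 140 to 190 mm above the bench
- reagent_bottle: bystander, to be left alone: amber glass reagent bottle with black cap, 68 mm across, 150 mm tall; origin under its centre
- beaker: bystander, to be left alone: glass beaker, 72 mm across, 95 mm tall; origin under its centre
- flask: bystander, to be left alone: conical glass flask, 80 mm across its foot, 120 mm tall; origin under its centre
- wash_bottle: bystander, to be left alone: white wash bottle with blue cap and spout, 62 mm across, about 195 mm tall; origin under its centre
- spare_rack: bystander, to be left alone: second white tube rack, same size as the one to be moved (90 x 190 x 72 mm, tubes to 127 mm); stays where it is; origin under its centre
- stopper_tray: bystander, to be left alone: shallow blue tray of rubber stoppers, 100 x 140 x 30 mm; origin under its centre
Not all that is in view belongs to the job. What is shaped like the rack but yellow is not meant.

How it is judged:
By the outcome, as a careful person would: the job done as asked, in the order asked, and still so for the second after the job is handed in, while the arm keeps its last pose, push and grip.
It also fails if it takes over 69 s, if anything falls off the work surface, if the arm or the gripper's body presses on something with over 40 N, if the wrist force passes 120 N, or if a joint passes its speed limit or range.

ROBOT

A 7-joint arm with a two-finger parallel gripper is mounted at the origin on the work surface. World frame = base frame: x ahead of the robot, y to its left, z up, the work surface at z = 0. Lengths are in m, angles in rad, forces in N, time in s.
With the tool pointing down it reaches from about 0.425 to 0.875 m from the base axis. Payload 4.7 kg.
Tool frame: the origin (TCP) lies midway between the tips of the shut fingers; the grasp point (between the pads) lies 19 mm behind it; x points along the fingers, y is the direction in which the jaws open and shut, and the axes are right-handed (so a half turn about x gives the same grasp; the last joint's range is limited). The gripper opens to 87 mm and grips with 3 to 60 N. Pads are 19 mm wide; open, the fingers measure 117 mm over their backs; the gripper's body (75 mm by 190 mm) begins 51 mm behind the grasp point.
Start: joints at [1.254, 0.321, -0.07, 1.45, 0.023, 1.371, -0.057], TCP at [0.211, -0.615, 0.223] pointing down, gripper open.
Joint ranges: [-2.86, 2.86], [-0.3, 2.09], [-1.38, 1.24], [0.06, 2.45], [-1.56, 4.7], [0.09, 2.05], [-2.69, 2.69]. Speed limits (rad/s): [2.57, 2.57, 3.14, 3.14, 3.14, 3.14, 3.14].

INTERFACE

Orientations are given as a rotation vector (axis times angle).
In Python, from bench import ctrl gives the robot as it stands. The module is installed in compiled form; this text tells all that it offers.
- The arm moves only by the shell command python3 -m jog 'ROWS' [FORCE]. ROWS is JSON, a list of rows, each an object with "rot": the turn, a rotation vector about the tool's x, y, z in units of 5 degrees (1.0 is 5 degrees), a list of three; "travel": the shift along the tool's x, y, z in units of 0.3 m (1.0 is 0.3 m), a list of three; "jaw": the closure, from -1 (fully open) to 1 (shut), so that 0 is half open. In form: [{"rot": [ax, ay, az], "travel": [tx, ty, tz], "jaw": jaw}, ...]. A call has 1 to 8 rows; each row shifts and turns the commanded pose from where the row before left it, along the tool's axes as they then stand; what a row does not reach is not made up. A row lasts 1/10 s, in which the tool goes at most 50 mm and 8.59 degrees, less where a joint would pass 70% of its speed; a pose out of reach is approached as far as the arm can. A call with a number of a shift or a turn outside -1 to 1 is refused whole. A call with a gripper value outside its range is refused whole. The fingers move at their own pace and stop on an object; FORCE is the grip in N (left out, the last holds). Time passes only in rows, so rows that do not move let the fingers close. It gives the time, the measured TCP pose, the force and the opening at its end, in the units of the state.
- ctrl.get_state(): the state, without advancing time (a new reading comes with each control period).
- ctrl.get_image(name): name is "scene" or "top"; returns the picture (420x560x3 uint8, red, green, blue); there is no depth.
- ctrl.camera_model(name): a dict with "mtx" (3x3 intrinsics, pixels), "extrinsics" (4x4, takes a point from world to camera coordinates). Camera axes: x right, y up, looking along -z (the intrinsics and any distortion apply to the point x, -y, -z); pixel columns grow to the right and rows downward; lengths in m; the calibration is good to about 2 mm. A picture is of the moment at which its call begins. camera_model takes no time and is no camera call.
- ctrl.close_job(): hands the job in, once; it reports no verdict.
The state is a dict: "time": time; "joint_positions": joint angles; "qd": joint speeds; "joint_torque": joint torques, N m; "position": TCP position; "tool_rot": TCP orientation; "ft_force": force on the tool from outside, world axes, zero at the start; "torque": the same for the moment, N m; "grip_width": opening from 0.0 (shut) to 1.0 (fully open).
Only numpy, scipy, OpenCV 4.12 (cv2) and the standard library are available. Lean on these libraries where they do the work, as an engineer would, in place of code of your own. Each camera call takes 0.05 s, during which the arm holds its last target.

## Working session

There is one attempt and no reset: what is moved stays moved. The work goes in short steps, Python scripts to look and compute and a shell command to move; the robot and the scene stay as the last step left them, time stands still between calls to the robot, and variables do not carry over. Pictures are saved under pics/ and viewed, and the job is handed in when it is done.

```bash
mkdir -p pics; ls; python3 - <<'E'
from bench import ctrl
import cv2,numpy as np
np.set_printoptions(precision=4,suppress=True)
print(ctrl.get_state())
for n in("scene","top"):
    im=ctrl.get_image(n); cv2.imwrite(f"pics/{n}0.png",im[:,:,::-1]); print(n,ctrl.camera_model(n))
E
```

```text
pics
{'time': 0.0, 'joint_positions': array([ 1.2541,  0.3218, -0.0701,  1.4517,  0.0226,  1.3708, -0.0569]), 'qd': array([ 0.0003,  0.0014, -0.0003, -0.0028,  0.0008, -0.0006, -0.0012]), 'joint_torque': array([ -0.001 , -49.1285,  -0.4046, -31.2533,  -0.0641,   0.0437,
         0.0002]), 'position': array([ 0.2109, -0.6142,  0.2215]), 'tool_rot': array([ 2.0426,  0.343 , -2.0434]), 'ft_force': array([ 0.4067,  0.5419, -0.564 ]), 'torque': array([-0.0775, -0.0223,  0.0145]), 'grip_width': 0.9999930294948958}
scene {'mtx': array([[518.1699,   0.    , 277.9473],
       [  0.    , 518.1699, 220.4407],
       [  0.    ,   0.    ,   1.    ]]), 'extrinsics': array([[ 0.0008,  1.    , -0.0072, -0.0121],
       [-0.8283,  0.0047,  0.5602,  0.2724],
       [ 0.5602,  0.0056,  0.8283, -1.7918],
       [ 0.    ,  0.    ,  0.    ,  1.    ]])}
top {'mtx': array([[533.0866,   0.    , 287.1761],
       [  0.    , 533.0866, 212.4396],
       [  0.    ,   0.    ,   1.    ]]), 'extrinsics': array([[-0.0202, -0.9998, -0.0062,  0.0377],
       [ 0.9958, -0.0207,  0.0897, -0.4359],
       [-0.0898, -0.0043,  0.9959, -1.8248],
       [ 0.    ,  0.    ,  0.    ,  1.    ]])}
```

View pics/scene0.png

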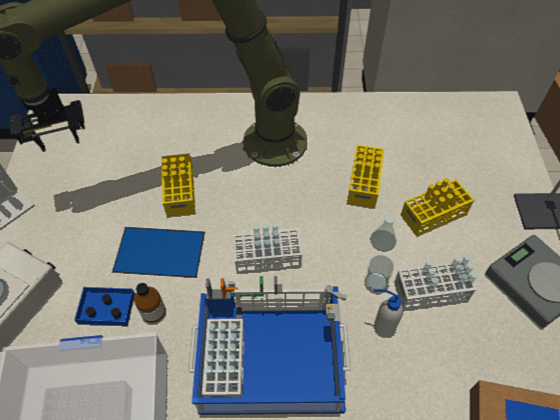

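View pics/top0.png

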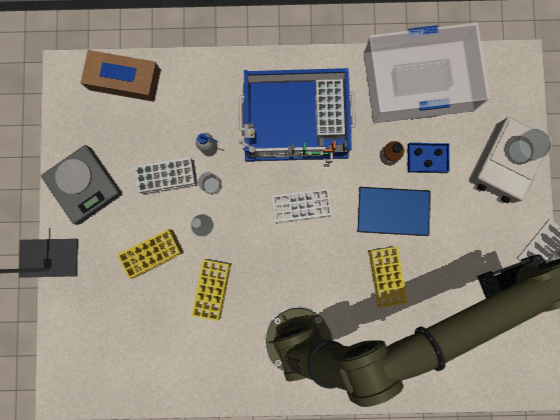

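The scene view looks back at the robot. In the top view the rack is at about (302,207), the mat at (394,211), and the carrier at (297,112) with its gate facing the robot. The orange and green catches are near (330,152) and (308,152). I'll measure these next.

```bash
cat > h.py <<'E'
import numpy as np,cv2
from bench import ctrl
from scipy.spatial.transform import Rotation as R
np.set_printoptions(precision=4,suppress=True)
C={n:ctrl.camera_model(n) for n in("scene","top")}
def ray(n,uv):
    K=C[n]["mtx"];E=C[n]["extrinsics"]
    d=np.linalg.inv(K)@np.array([uv[0],uv[1],1.]); d=np.array([d[0],-d[1],-d[2]])
    Rm=E[:3,:3]; return -Rm.T@E[:3,3], Rm.T@d/np.linalg.norm(d)
def plane(n,uv,z):
    o,d=ray(n,uv); return o+d*(z-o[2])/d[2]
def tri(a,b):
    o1,d1=ray("scene",a);o2,d2=ray("top",b)
    t=np.linalg.lstsq(np.c_[d1,-d2],o2-o1,rcond=None)[0]
    p,q=o1+d1*t[0],o2+d2*t[1]; return (p+q)/2,np.linalg.norm(p-q)
def proj(n,P):
    E=C[n]["extrinsics"];c=E[:3,:3]@np.array(P)+E[:3,3]; c=C[n]["mtx"]@np.array([c[0],-c[1],-c[2]]); return c[:2]/c[2]
def mask(im,lo,hi):
    return cv2.inRange(cv2.cvtColor(im,cv2.COLOR_RGB2HSV),lo,hi)
def blobs(m,amin=4):
    n,l,s,c=cv2.connectedComponentsWithStats(m); return [(s[i][:5].tolist(),c[i].round(1).tolist()) for i in range(1,n) if s[i][4]>=amin]
E
python3 - <<'E'
from h import *
for n in C:
    im=cv2.cvtColor(cv2.imread(f"pics/{n}0.png"),cv2.COLOR_BGR2RGB)
    print(n,"orange",blobs(mask(im,(5,150,120),(17,255,255))))
    print(n,"green",blobs(mask(im,(45,120,60),(80,255,255))))
    m=mask(im,(98,150,60),(115,255,255))
    for c in cv2.findContours(m,0,2)[0]:
        if cv2.contourArea(c)>1000:
            r=cv2.minAreaRect(c); b=cv2.boxPoints(r); print(n,"blue",r); print([plane(n,p,0.001)[:2].round(4).tolist() for p in b])
    a=(200,270,180,360) if n=="scene" else (130,230,230,360)
    cr=im[a[0]:a[1],a[2]:a[3]]; 
    a=(215,320,190,370) if n=="scene" else (130,230,230,370)
    cr=im[a[0]:a[1],a[2]:a[3]]; cr=cv2.resize(cr,None,fx=4.4,fy=4.4,interpolation=cv2.INTER_CUBIC)
    cv2.imwrite(f"pics/{n}0z.png",cr[:,:,::-1])
E
```

```text
scene orange [([221, 278, 3, 9, 25], [222.0, 282.3]), ([225, 287, 12, 3, 31], [230.4, 287.9])]
scene green [([260, 276, 2, 9, 17], [260.5, 280.2]), ([241, 294, 10, 2, 16], [245.5, 294.4]), ([256, 294, 7, 2, 8], [258.6, 294.1])]
scene blue ((271.7792053222656, 352.5914001464844), (152.39744567871094, 111.35913848876953), 4.085616588592529)
[[0.88, -0.2045], [0.5723, -0.2104], [0.6077, 0.2181], [0.9072, 0.1744]]
scene blue ((103.50479888916016, 305.8705749511719), (56.07266616821289, 36.789588928222656), 2.12109637260437)
[[0.6666, -0.5453], [0.5544, -0.566], [0.5617, -0.4042], [0.6732, -0.3904]]
scene blue ((158.39938354492188, 251.53439331054688), (86.58453369140625, 44.69090270996094), 3.7517290115356445)
[[0.5048, -0.467], [0.3489, -0.4856], [0.3712, -0.2171], [0.5245, -0.2133]]
top orange [([333, 141, 3, 7, 13], [334.2, 144.6]), ([323, 149, 10, 2, 17], [327.7, 149.6])]
top green [([303, 143, 2, 7, 13], [303.5, 146.2]), ([305, 153, 3, 2, 6], [306.0, 153.5]), ([312, 152, 7, 2, 14], [315.0, 152.5]), ([323, 152, 5, 2, 10], [325.0, 152.5])]
top blue ((393.55999755859375, 210.9199981689453), (70.33598327636719, 43.488494873046875), 3.1798300743103027)
[[0.3694, -0.2137], [0.5216, -0.227], [0.5027, -0.4723], [0.3509, -0.4572]]
top blue ((283.4743957519531, 114.50064849853516), (64.59415435791016, 67.46501159667969), 88.53119659423828)
[[0.9053, 0.1562], [0.9063, -0.0849], [0.6719, -0.0849], [0.6709, 0.1536]]
```

View pics/scene0z.png

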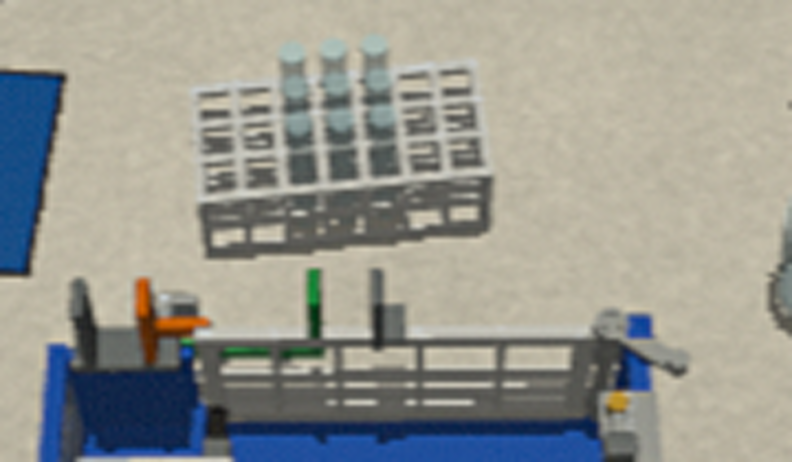

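View pics/top0z.png

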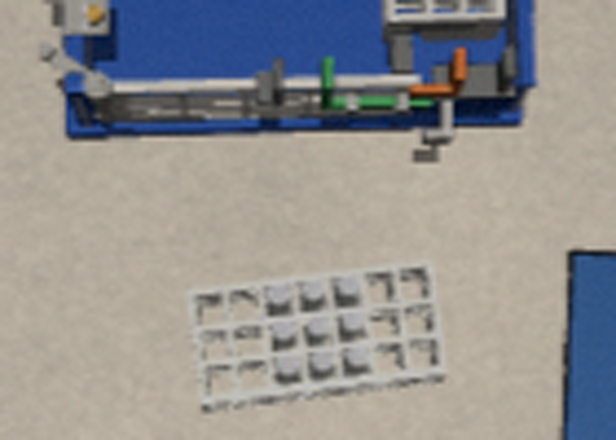

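```bash
python3 - <<'E'
from h import *
print("cam",[ray(n,(0,0))[0] for n in C])
zs=lambda u,v:(190+(u-1.7)/4.4,215+(v-1.7)/4.4)
zt=lambda u,v:(230+(u-1.7)/4.4,130+(v-1.7)/4.4)
S=[(192,90),(475,62),(491,175),(199,203)]; T=[(432,376),(198,403),(189,291),(428,264)]
S=[(192,90),(475,62),(491,175),(199,203)]; T=[(445,374),(205,404),(189,291),(428,264)]
# scene left=-y; top right=-y ; scene upper=-x ; top lower=-x
for s,t in zip(S,T): print(tri(zs(*s),zt(*t)),plane("scene",zs(*s),.072)[:2],plane("top",zt(*t),.072)[:2])
print("orange top",tri(zs(143,281),zt(460,50)),plane("scene",zs(143,281),.19),plane("top",zt(460,50),.19))
print("grey top",tri(zs(79,282),zt(508,47)),plane("scene",zs(79,282),.19),plane("top",zt(508,47),.19))
print("green top",tri(zs(314,270),zt(328,60)),plane("scene",zs(314,270),.19),plane("top",zt(328,60),.19))
print("greyh top",tri(zs(376,270),zt(278,62)),plane("scene",zs(376,270),.19),plane("top",zt(278,62),.19))
s=ctrl.get_state(); print(R.from_rotvec(s["tool_rot"]).as_matrix())
E
```

```text
cam [array([1.2295, 0.0208, 1.3315]), array([0.2709, 0.0208, 1.8567])]
(array([ 0.4222, -0.1178,  0.0633]), np.float64(0.0008144894966438978)) [ 0.4277 -0.1165] [ 0.4215 -0.1176]
(array([0.4028, 0.0679, 0.0658]), np.float64(0.0033379956132504425)) [0.4068 0.0693] [0.4023 0.066 ]
(array([0.49  , 0.0773, 0.0668]), np.float64(0.0009800819611175894)) [0.4931 0.0776] [0.4894 0.0767]
(array([ 0.5076, -0.1082,  0.0631]), np.float64(0.001392122335188981)) [ 0.5126 -0.108 ] [ 0.5064 -0.1069]
orange top (array([ 0.6411, -0.1231,  0.2112]), np.float64(0.0013992686806136234)) [ 0.63   -0.1251  0.19  ] [ 0.6459 -0.1257  0.19  ]
grey top (array([ 0.6423, -0.1577,  0.2126]), np.float64(0.00039312656190338584)) [ 0.6304 -0.1611  0.19  ] [ 0.6474 -0.1604  0.19  ]
green top (array([ 0.6356, -0.0288,  0.2128]), np.float64(0.001522781237665215)) [ 0.6234 -0.0291  0.19  ] [ 0.6407 -0.0303  0.19  ]
greyh top (array([0.6352, 0.0061, 0.2118]), np.float64(0.00016086434521385835)) [0.6236 0.0059 0.19  ] [0.64   0.0058 0.19  ]
[[-0.0006  0.3248 -0.9458]
 [ 0.0016 -0.9458 -0.3248]
 [-1.     -0.0017  0.0001]]
```

```bash
cat >> h.py <<'E'
def go(target,yaw=None):
    """shift in tool units (tool axes now) to reach target xyz, and ax units to bring y_t to heading yaw(deg)"""
    s=ctrl.get_state(); M=R.from_rotvec(s["tool_rot"]).as_matrix(); p=s["position"]
    t=M.T@(np.array(target)-p)/0.3
    y=np.degrees(np.arctan2(M[1,1],M[0,1])); 
    print("t",round(s["time"],2),"pos",p,"yaw",round(y,2),"tilt x_t",M[:,0],"F",s["ft_force"],"grip",round(s["grip_width"],3))
    print("travel total units",t,"dist",round(np.linalg.norm(t)*.3,4),"rot units ax",None if yaw is None else round(-((yaw-y+180)%360-180)/5,2))
E
python3 -m jog '[{"rot":[0,0,0],"travel":[0,-0.072,-0.13],"jaw":0},{"rot":[0,0,0],"travel":[0,-0.072,-0.13],"jaw":0},{"rot":[0,0,0],"travel":[0,-0.072,-0.13],"jaw":0},{"rot":[0,0,0],"travel":[0,-0.072,-0.13],"jaw":0},{"rot":[0,0,0],"travel":[0,-0.072,-0.13],"jaw":0},{"rot":[0,0,0],"travel":[0,-0.072,-0.13],"jaw":0},{"rot":[0,0,0],"travel":[0,-0.072,-0.13],"jaw":0},{"rot":[0,0,0],"travel":[0,-0.072,-0.13],"jaw":0}]' 20
python3 -c "
from h import *
go((.462,.13,.22),-3.7)"
```

```text
time: 0.9
position: [0.4508, -0.3484, 0.2223]
tool_rot: [2.042, 0.341, -2.043]
ft_force: [0.1, -1.0, -0.5]
grip_width: 0.506
t 0.9 pos [ 0.4508 -0.3484  0.2223] yaw -71.05 tilt x_t [-0.0005  0.     -1.    ] F [ 0.1315 -0.9552 -0.4983] grip 0.506
travel total units [ 0.0075 -1.4961 -0.5532] dist 0.4785 rot units ax -13.47
```

```bash

python3 -m jog '[{"rot":[-0.96,0,0],"travel":[0,0,0],"jaw":0},{"rot":[-0.96,0,0],"travel":[0,0,0],"jaw":0},{"rot":[-0.96,0,0],"travel":[0,0,0],"jaw":0},{"rot":[-0.96,0,0],"travel":[0,0,0],"jaw":0},{"rot":[-0.96,0,0],"travel":[0,0,0],"jaw":0},{"rot":[-0.96,0,0],"travel":[0,0,0],"jaw":0},{"rot":[-0.96,0,0],"travel":[0,0,0],"jaw":0}]'
python3 -m jog '[{"rot":[-0.96,0,0],"travel":[0,0,0],"jaw":0},{"rot":[-0.96,0,0],"travel":[0,0,0],"jaw":0},{"rot":[-0.96,0,0],"travel":[0,0,0],"jaw":0},{"rot":[-0.96,0,0],"travel":[0,0,0],"jaw":0},{"rot":[-0.96,0,0],"travel":[0,0,0],"jaw":0},{"rot":[-0.96,0,0],"travel":[0,0,0],"jaw":0},{"rot":[-0.96,0,0],"travel":[0,0,0],"jaw":0}]'
python3 -c "
from h import *
go((.462,.13,.22),-3.7)
print(ctrl.get_state()['joint_positions'])"
```

```text
time: 1.6
position: [0.4498, -0.3498, 0.222]
tool_rot: [1.67, 0.829, -1.67]
ft_force: [0.4, -0.4, 0.1]
grip_width: 0.499
time: 2.3
position: [0.4498, -0.3498, 0.222]
tool_rot: [1.256, 1.179, -1.256]
ft_force: [-0.2, 0.7, 0.6]
grip_width: 0.499
t 2.3 pos [ 0.4498 -0.3498  0.222 ] yaw -3.65 tilt x_t [-0.0008  0.0005 -1.    ] F [-0.1579  0.7208  0.607 ] grip 0.499
travel total units [ 0.0076 -0.061  -1.5987] dist 0.48 rot units ax 0.01
[ 0.9609  0.1735 -0.3891  1.6443  0.0673  1.338   0.4978]
```

```bash

python3 -m jog '[{"rot":[0,0,0],"travel":[0,-0.005,-0.134],"jaw":0},{"rot":[0,0,0],"travel":[0,-0.005,-0.134],"jaw":0},{"rot":[0,0,0],"travel":[0,-0.005,-0.134],"jaw":0},{"rot":[0,0,0],"travel":[0,-0.005,-0.134],"jaw":0},{"rot":[0,0,0],"travel":[0,-0.005,-0.134],"jaw":0},{"rot":[0,0,0],"travel":[0,-0.005,-0.134],"jaw":0}]'
python3 -m jog '[{"rot":[0,0,0],"travel":[0,-0.005,-0.134],"jaw":0},{"rot":[0,0,0],"travel":[0,-0.005,-0.134],"jaw":0},{"rot":[0,0,0],"travel":[0,-0.005,-0.134],"jaw":0},{"rot":[0,0,0],"travel":[0,-0.005,-0.134],"jaw":0},{"rot":[0,0,0],"travel":[0,-0.005,-0.134],"jaw":0},{"rot":[0,0,0],"travel":[0,-0.005,-0.134],"jaw":0}]'
python3 - <<'E'
from h import *
go((.462,.13,.022),-3.7)
im=ctrl.get_image("scene"); cv2.imwrite("pics/s1.png",im[:,:,::-1])
E
```

```text
time: 2.9
position: [0.4568, -0.1071, 0.2222]
tool_rot: [1.258, 1.177, -1.259]
ft_force: [1.6, 0.4, 0.4]
grip_width: 0.498
time: 3.5
position: [0.464, 0.1339, 0.2224]
tool_rot: [1.258, 1.176, -1.259]
ft_force: [-0.4, -0.4, -1.0]
grip_width: 0.495
t 3.5 pos [0.464  0.1339 0.2224] yaw -3.86 tilt x_t [ 0.0002 -0.0008 -1.    ] F [-0.411  -0.4361 -0.9668] grip 0.495
travel total units [ 0.668 -0.006  0.013] dist 0.2005 rot units ax -0.03
```

View pics/s1.png

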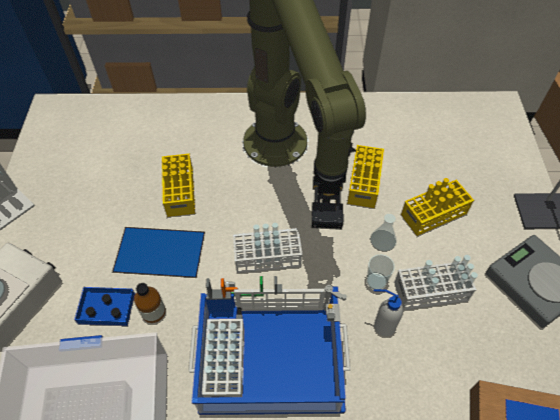

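The gripper hangs at about (328,205), to the right of the rack's +y end and clear of the yellow rack and the flask. Next it goes down.

```bash

python3 -m jog '[{"rot":[0,0,0],"travel":[0.134,0,0],"jaw":0},{"rot":[0,0,0],"travel":[0.134,0,0],"jaw":0},{"rot":[0,0,0],"travel":[0.134,0,0],"jaw":0},{"rot":[0,0,0],"travel":[0.134,0,0],"jaw":0},{"rot":[0,0,0],"travel":[0.13,0,0],"jaw":0}]'
python3 - <<'E'
from h import *
go((.462,.095,.022),-3.7)
im=ctrl.get_image("scene"); cv2.imwrite("pics/s2.png",cv2.resize(im[180:300,180:400],None,fx=3.6,fy=3.6)[:,:,::-1])
E
```

```text
time: 4.05
position: [0.464, 0.132, 0.0209]
tool_rot: [1.258, 1.177, -1.259]
ft_force: [1.6, -0.2, 0.2]
grip_width: 0.498
t 4.05 pos [0.464  0.132  0.0209] yaw -3.84 tilt x_t [-0.0003 -0.0004 -1.    ] F [ 1.597  -0.2118  0.1594] grip 0.498
travel total units [-0.0035  0.0016  0.1236] dist 0.0371 rot units ax -0.03
```

View pics/s2.png

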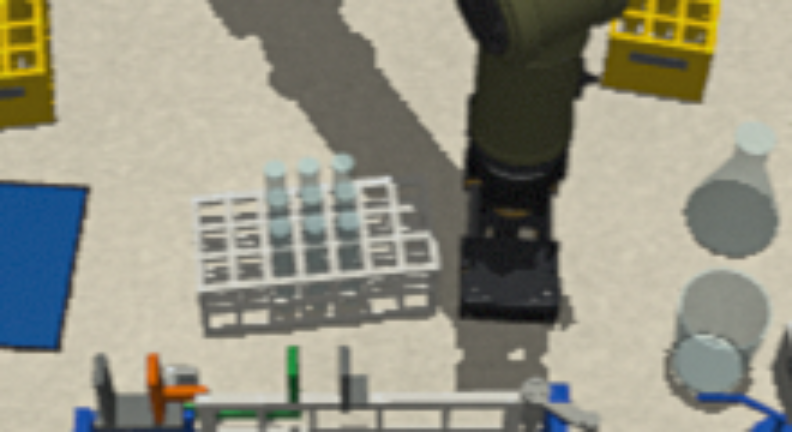

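```bash

python3 -m jog '[{"rot":[0,0,0],"travel":[0,0,0.04],"jaw":0},{"rot":[0,0,0],"travel":[0,0,0.04],"jaw":0},{"rot":[0,0,0],"travel":[0,0,0.04],"jaw":0},{"rot":[0,0,0],"travel":[0,0,0.04],"jaw":0},{"rot":[0,0,0],"travel":[0,0,0.04],"jaw":0},{"rot":[0,0,0],"travel":[0,0,0.04],"jaw":0},{"rot":[0,0,0],"travel":[0,0,0.04],"jaw":0},{"rot":[0,0,0],"travel":[0,0,0.04],"jaw":0}]'
python3 - <<'E'
from h import *
go((.440,-.238,.022),-3.7)
im=ctrl.get_image("scene"); cv2.imwrite("pics/s3.png",cv2.resize(im[180:300,110:330],None,fx=3.6,fy=3.6)[:,:,::-1])
E
```

```text
time: 4.9
position: [0.4583, 0.0368, 0.0236]
tool_rot: [1.259, 1.177, -1.257]
ft_force: [0.7, 1.2, -1.2]
grip_width: 0.503
t 4.9 pos [0.4583 0.0368 0.0236] yaw -3.81 tilt x_t [ 0.0009  0.0006 -1.    ] F [ 0.7376  1.186  -1.1531] grip 0.503
travel total units [ 0.0048 -0.0002  0.9179] dist 0.2754 rot units ax -0.02
```

View pics/s3.png

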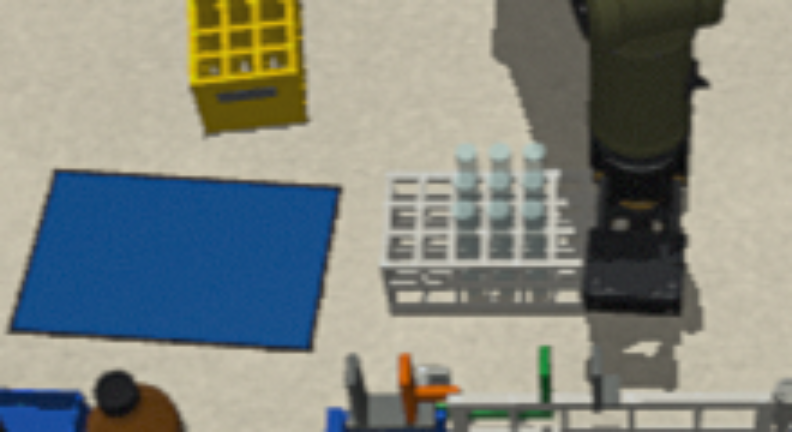

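The rack has squared up to the fingers and is moving toward the mat, so I'll keep pushing.

```bash

python3 -m jog '[{"rot":[0,0,0],"travel":[0,0,0.045],"jaw":0},{"rot":[0,0,0],"travel":[0,0,0.045],"jaw":0},{"rot":[0,0,0],"travel":[0,0,0.045],"jaw":0},{"rot":[0,0,0],"travel":[0,0,0.045],"jaw":0},{"rot":[0,0,0],"travel":[0,0,0.045],"jaw":0},{"rot":[0,0,0],"travel":[0,0,0.045],"jaw":0},{"rot":[0,0,0],"travel":[0,0,0.045],"jaw":0},{"rot":[0,0,0],"travel":[0,0,0.045],"jaw":0}]'
python3 - <<'E'
from h import *
go((.440,-.238,.022),-3.7)
im=ctrl.get_image("scene"); cv2.imwrite("pics/s4.png",cv2.resize(im[180:300,110:330],None,fx=3.6,fy=3.6)[:,:,::-1])
E
```

```text
time: 5.75
position: [0.4512, -0.0702, 0.0236]
tool_rot: [1.259, 1.177, -1.257]
ft_force: [0.7, 3.5, 0.1]
grip_width: 0.5
t 5.75 pos [ 0.4512 -0.0702  0.0236] yaw -3.81 tilt x_t [ 0.0008  0.0011 -1.    ] F [0.7364 3.5041 0.1377] grip 0.5
travel total units [ 0.0047 -0.0002  0.5605] dist 0.1681 rot units ax -0.02
```

View pics/s4.png

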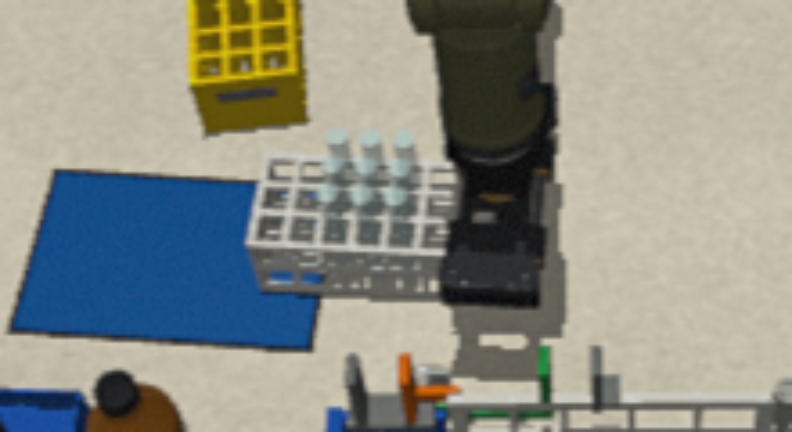

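```bash
python3 - <<'E'
from h import *
z=lambda u,v:(110+(u-1.3)/3.6,180+(v-1.3)/3.6)
for p in[(246,247),(268,154)]: print(plane("scene",z(*p),.072))
for p in[(263,291),(430,299)]: print("foot",plane("scene",z(*p),0))
print("mat",[plane("scene",z(*p),.001) for p in[(52,170),(341,187),(312,350),(9,332)]])
E
```

```text
[ 0.4712 -0.2713  0.072 ]
[ 0.383  -0.2628  0.072 ]
foot [ 0.47   -0.2695  0.    ]
foot [ 0.4782 -0.132   0.    ]
mat [array([ 0.3508, -0.4624,  0.001 ]), array([ 0.3694, -0.2133,  0.001 ]), array([ 0.5251, -0.2243,  0.001 ]), array([ 0.5076, -0.4712,  0.001 ])]
```

```bash

python3 -m jog '[{"rot":[0,0,0],"travel":[0,0.002,0.045],"jaw":0},{"rot":[0,0,0],"travel":[0,0.002,0.045],"jaw":0},{"rot":[0,0,0],"travel":[0,0.002,0.045],"jaw":0},{"rot":[0,0,0],"travel":[0,0.002,0.045],"jaw":0},{"rot":[0,0,0],"travel":[0,0.002,0.045],"jaw":0},{"rot":[0,0,0],"travel":[0,0.002,0.045],"jaw":0},{"rot":[0,0,0],"travel":[0,0.002,0.045],"jaw":0},{"rot":[0,0,0],"travel":[0,0.002,0.045],"jaw":0}]'
python3 - <<'E'
from h import *
go((.440,-.238,.022),-3.7)
im=ctrl.get_image("scene"); cv2.imwrite("pics/s5.png",cv2.resize(im[180:300,110:330],None,fx=3.6,fy=3.6)[:,:,::-1])
E
```

```text
time: 6.6
position: [0.448, -0.1802, 0.0226]
tool_rot: [1.259, 1.177, -1.259]
ft_force: [0.3, 4.3, 2.8]
grip_width: 0.5
t 6.6 pos [ 0.448  -0.1802  0.0226] yaw -3.86 tilt x_t [-0.0004  0.0001 -1.    ] F [0.3026 4.2562 2.7931] grip 0.5
travel total units [ 0.0021 -0.0138  0.1939] dist 0.0583 rot units ax -0.03
```

View pics/s5.png

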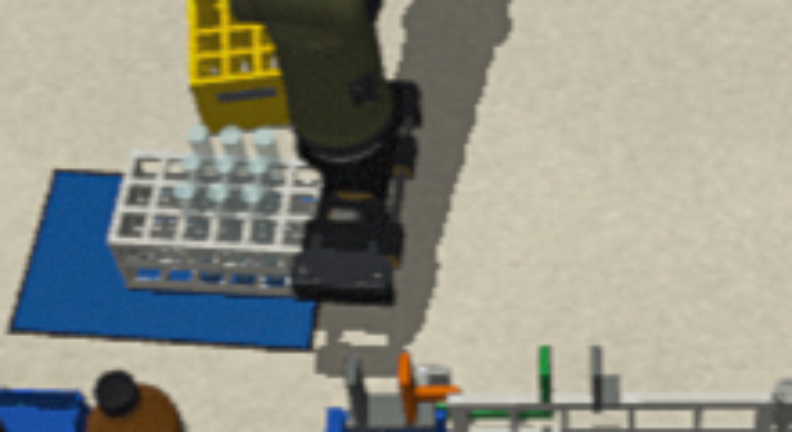

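```bash

python3 -m jog '[{"rot":[0,0,0],"travel":[0,0.002,0.045],"jaw":0},{"rot":[0,0,0],"travel":[0,0.002,0.045],"jaw":0},{"rot":[0,0,0],"travel":[0,0.002,0.045],"jaw":0},{"rot":[0,0,0],"travel":[0,0.001,0.03],"jaw":0},{"rot":[0,0,0],"travel":[0,0,0.02],"jaw":0},{"rot":[0,0,0],"travel":[0,0,0.01],"jaw":0},{"rot":[0,0,0],"travel":[0,0,0],"jaw":0}]'
python3 - <<'E'
from h import *
go((.440,-.238,.022),-3.7)
im=ctrl.get_image("scene"); cv2.imwrite("pics/s6.png",cv2.resize(im[170:290,90:290],None,fx=4,fy=4)[:,:,::-1])
im=ctrl.get_image("top"); cv2.imwrite("pics/t6.png",cv2.resize(im[120:270,250:450],None,fx=4,fy=4)[:,:,::-1])
E
```

```text
time: 7.35
position: [0.4461, -0.2385, 0.0226]
tool_rot: [1.258, 1.176, -1.259]
ft_force: [0.1, 0.0, 0.3]
grip_width: 0.499
t 7.35 pos [ 0.4461 -0.2385  0.0226] yaw -3.87 tilt x_t [-0.0003 -0.0009 -1.    ] F [0.0714 0.0049 0.3045] grip 0.499
travel total units [ 0.0019 -0.0206 -0.0004] dist 0.0062 rot units ax -0.03
```

View pics/s6.png

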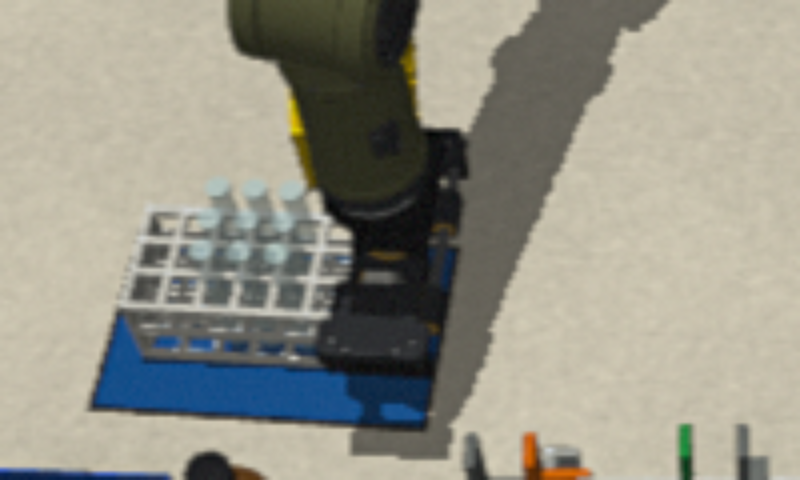

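View pics/t6.png

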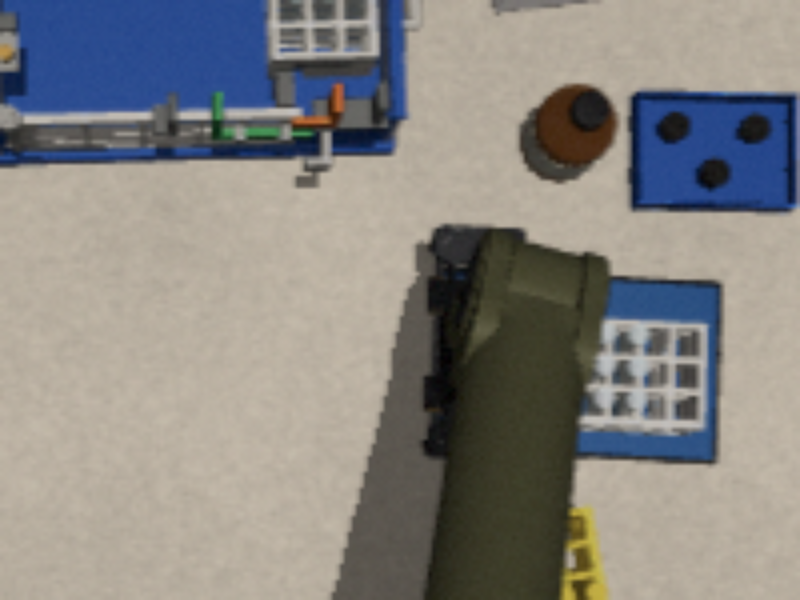

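```bash

python3 -m jog '[{"rot":[0,0,0],"travel":[0,0,-0.06],"jaw":0},{"rot":[0,0,0],"travel":[0,0,-0.06],"jaw":0},{"rot":[0,0,0],"travel":[-0.12,0,-0.04],"jaw":0},{"rot":[0,0,0],"travel":[-0.15,0,0],"jaw":-1},{"rot":[0,0,0],"travel":[-0.15,0,0],"jaw":-1},{"rot":[0,0,0],"travel":[-0.15,0,0],"jaw":-1},{"rot":[-1,0,0],"travel":[-0.15,0,0],"jaw":-1},{"rot":[-1,0,0],"travel":[-0.1,0,0],"jaw":-1}]'
python3 -m jog '[{"rot":[-1,0,0],"travel":[0,0,-0.1],"jaw":-1},{"rot":[-1,0,0],"travel":[0,0,-0.1],"jaw":-1},{"rot":[-1,0,0],"travel":[0,0,-0.1],"jaw":-1},{"rot":[-1,0,0],"travel":[0,0,0],"jaw":-1},{"rot":[-1,0,0],"travel":[0,0,0],"jaw":-1},{"rot":[-1,0,0],"travel":[0,0,0],"jaw":-1},{"rot":[-1,0,0],"travel":[0,0,0],"jaw":-1},{"rot":[-1,0,0],"travel":[0,0,0],"jaw":-1}]'
python3 - <<'E'
from h import *
go((.638,-.143,.26),90)
im=ctrl.get_image("scene"); cv2.imwrite("pics/s7.png",im[:,:,::-1])
im=ctrl.get_image("top"); cv2.imwrite("pics/t7.png",im[:,:,::-1])
E
```

```text
time: 8.25
position: [0.4505, -0.1901, 0.2724]
tool_rot: [1.125, 1.254, -1.127]
ft_force: [0.6, -0.8, -0.2]
grip_width: 0.866
time: 9.05
position: [0.4322, -0.1018, 0.2688]
tool_rot: [0.594, 1.487, -0.596]
ft_force: [-0.1, 0.0, 0.7]
grip_width: 1.001
t 9.05 pos [ 0.4322 -0.1018  0.2688] yaw 46.38 tilt x_t [ 0.0001 -0.0015 -1.    ] F [-0.1326  0.0478  0.7364] grip 1.001
travel total units [0.0297 0.3738 0.5913] dist 0.2101 rot units ax -8.72
```

View pics/s7.png

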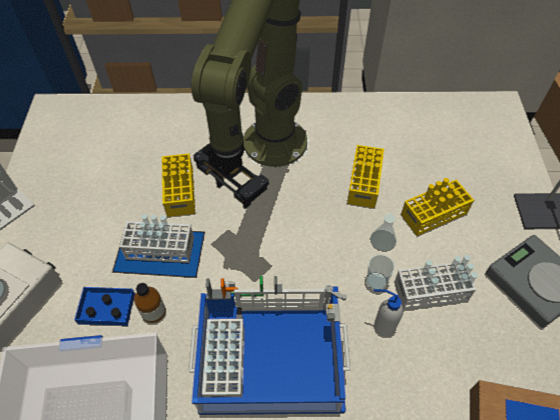

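View pics/t7.png

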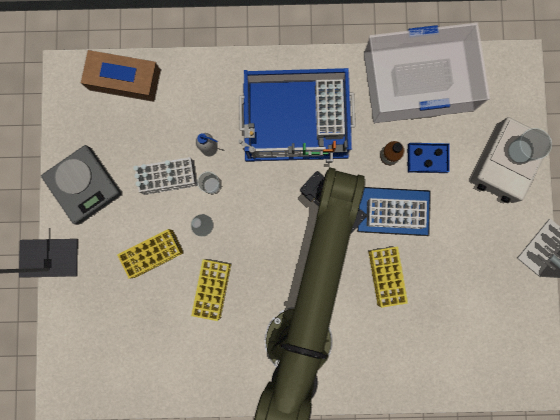

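```bash
python3 - <<'E'
from h import *
s=cv2.imread("pics/s7.png");t=cv2.imread("pics/t0.png") if 0 else cv2.imread("pics/top0.png")
a=cv2.resize(s[205:285,105:215],None,fx=7,fy=7,interpolation=cv2.INTER_CUBIC); cv2.imwrite("pics/s7r.png",a)
b=cv2.resize(s[268:308,200:290],None,fx=8,fy=8,interpolation=cv2.INTER_CUBIC)
c=cv2.resize(t[130:165,280:360],None,fx=8,fy=8,interpolation=cv2.INTER_CUBIC)
h=np.zeros((600,720,3),np.uint8); h[:320,:720]=b; h[320:600,:640]=c; cv2.imwrite("pics/c7.png",h)
E
```

```text
(no output)
```

View pics/s7r.png

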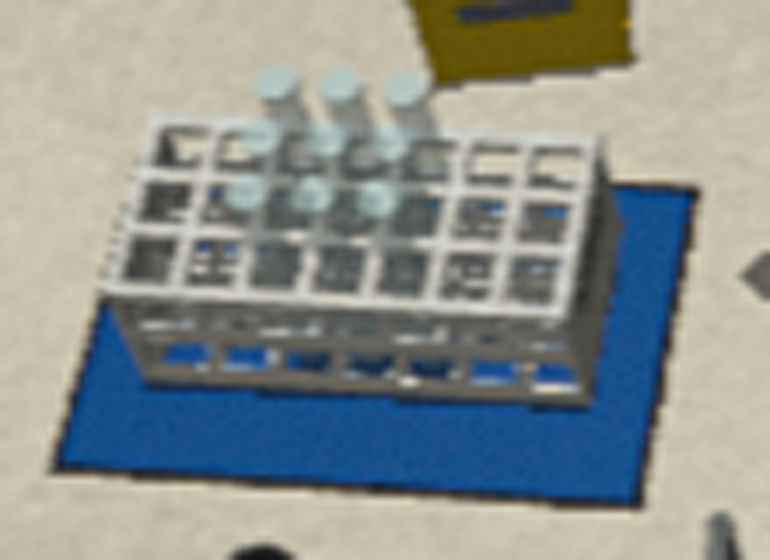

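View pics/c7.png

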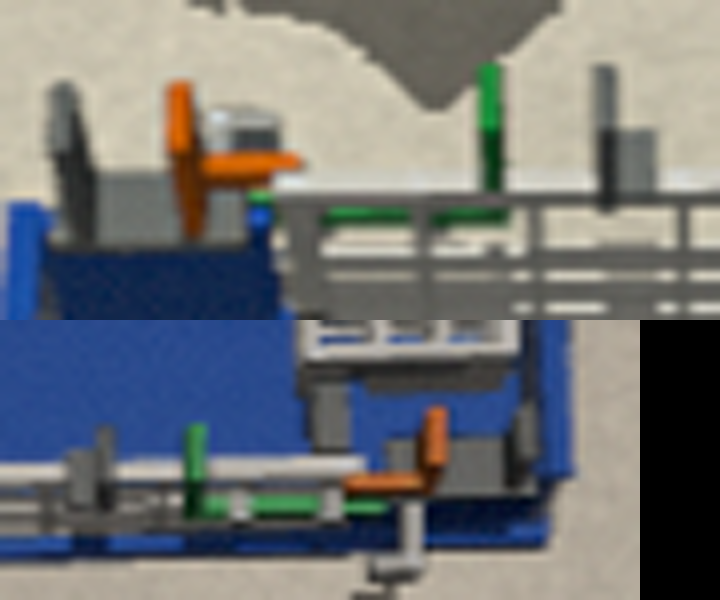

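```bash
python3 - <<'E'
from h import *
zs=lambda u,v:(200+(u-3.5)/8,268+(v-3.5)/8)
zt=lambda u,v:(280+(u-3.5)/8,130+(v-320-3.5)/8)
for k,s,t in[("orange",(181,118),(437,437)),("grey t",(64,117),(527,433)),("green",(490,97),(197,455)),("grey h",(604,97),(105,455))]:
    print(k,*tri(zs(*s),zt(*t)),plane("scene",zs(*s),.19)[:2],plane("top",zt(*t),.19)[:2])
zr=lambda u,v:(105+(u-3)/7,205+(v-3)/7)
Pm=[plane("scene",zr(*p),.001)[:2] for p in [(697,190),(640,505),(52,470)]]
Pr=[plane("scene",zr(*p),.072)[:2] for p in [(152,120),(600,138),(568,316),(104,292)]]
Pf=[plane("scene",zr(*p),.001)[:2] for p in [(150,385),(587,403)]]
print("mat",Pm,"\nrack top",Pr,"\nfoot",Pf)
ym=(Pm[1]-Pm[2]);ym/=np.linalg.norm(ym);xm=np.array([ym[1],-ym[0]]); c=(Pm[0]+Pm[2])/2
for p in Pr+Pf: print("in mat frame",(p-c)@xm,(p-c)@ym)
E
```

```text
orange [ 0.637  -0.1257  0.1832] 0.0008988237763134403 [ 0.6406 -0.1243] [ 0.6356 -0.1255]
grey t [ 0.6375 -0.1615  0.185 ] 0.0005580633703289634 [ 0.6401 -0.1604] [ 0.6364 -0.1612]
green [ 0.6314 -0.0299  0.1854] 0.0007923813800863439 [ 0.6338 -0.0293] [ 0.6304 -0.0302]
grey h [0.632  0.0061 0.1863] 0.00046239932333000204 [0.6339 0.0059] [0.6312 0.0063]
mat [array([ 0.3699, -0.2139]), array([ 0.5247, -0.2252]), array([ 0.5071, -0.4717])] 
rack top [array([ 0.3796, -0.4331]), array([ 0.3897, -0.244 ]), array([ 0.4761, -0.2488]), array([ 0.4638, -0.4389])] 
foot [array([ 0.4667, -0.4375]), array([ 0.4763, -0.2518])]
in mat frame -0.05240464040132638 -0.09426194086914125
in mat frame -0.055706383081976486 0.09509578418355435
in mat frame 0.030858616454565065 0.09641529985180829
in mat frame 0.032047923817441884 -0.09405091734661991
in mat frame 0.034795009706098 -0.09243834481465162
in mat frame 0.03121595503462618 0.0934547257977876
```

The whole rack foot is on the mat. In the mat frame it spans -56 to +34 mm in x (limit ±80) and about ±96 mm in y (limit ±125). The catch plates triangulate to z ≈ 0.185 (about 0.19 expected) and 36 mm apart, which fits. Next is the transit catch.

```bash

python3 -m jog '[{"rot":[-1,0,0],"travel":[0,0,0],"jaw":-1},{"rot":[-1,0,0],"travel":[0,0,0],"jaw":-1},{"rot":[-1,0,0],"travel":[0,0,0],"jaw":-1},{"rot":[-1,0,0],"travel":[0,0,0],"jaw":-1},{"rot":[-1,0,0],"travel":[0,0,0],"jaw":-1},{"rot":[-1,0,0],"travel":[0,0,0],"jaw":-1},{"rot":[-1,0,0],"travel":[0,0,0],"jaw":-1},{"rot":[-1,0,0],"travel":[0,0,0],"jaw":-1}]'
python3 -m jog '[{"rot":[-1,0,0],"travel":[0,0,0],"jaw":-1}]'
python3 - <<'E'
from h import *
go((.6375,-.1435,.26),92)
print(ctrl.get_state()["joint_positions"])
E
```

```text
time: 9.95
position: [0.4323, -0.1017, 0.2687]
tool_rot: [0.051, 1.57, -0.052]
ft_force: [-1.2, 0.5, -0.3]
grip_width: 0.998
time: 10.05
position: [0.4323, -0.1018, 0.2687]
tool_rot: [-0.018, 1.571, 0.016]
ft_force: [0.2, -0.5, -0.9]
grip_width: 0.999
t 10.05 pos [ 0.4323 -0.1018  0.2687] yaw 91.23 tilt x_t [ 0.0001 -0.0008 -1.    ] F [ 0.185  -0.5488 -0.8622] grip 0.999
travel total units [ 0.0293 -0.1537  0.681 ] dist 0.2096 rot units ax -0.15
[ 0.8489 -0.1422 -0.6061  1.8371 -0.0809  1.4218  1.8518]
```

```bash

python3 -m jog '[{"rot":[-0.15,0,0],"travel":[0,-0.026,0.113],"jaw":-1},{"rot":[0,0,0],"travel":[0,-0.026,0.113],"jaw":-1},{"rot":[0,0,0],"travel":[0,-0.026,0.113],"jaw":-1},{"rot":[0,0,0],"travel":[0,-0.026,0.113],"jaw":-1},{"rot":[0,0,0],"travel":[0,-0.026,0.113],"jaw":-1},{"rot":[0,0,0],"travel":[0,-0.026,0.113],"jaw":-1}]'
python3 - <<'E'
from h import *
go((.6375,-.1435,.152),92)
print(ctrl.get_state()["joint_positions"])
im=ctrl.get_image("scene"); im=im[200:320,150:330]
cv2.imwrite("pics/s8.png",cv2.resize(im,None,fx=4.4,fy=4.4,interpolation=2)[:,:,::-1])
E
```

```text
time: 10.65
position: [0.6384, -0.1429, 0.2684]
tool_rot: [-0.024, 1.571, 0.023]
ft_force: [1.0, -0.8, 0.6]
grip_width: 0.999
t 10.65 pos [ 0.6384 -0.1429  0.2684] yaw 91.73 tilt x_t [-0.0002 -0.0006 -1.    ] F [ 0.9909 -0.8366  0.5534] grip 0.999
travel total units [ 0.3879 -0.0017 -0.0031] dist 0.1164 rot units ax -0.05
[ 0.6709  0.3847 -0.6662  1.3501  0.2355  1.4859  1.6218]
```

View pics/s8.png

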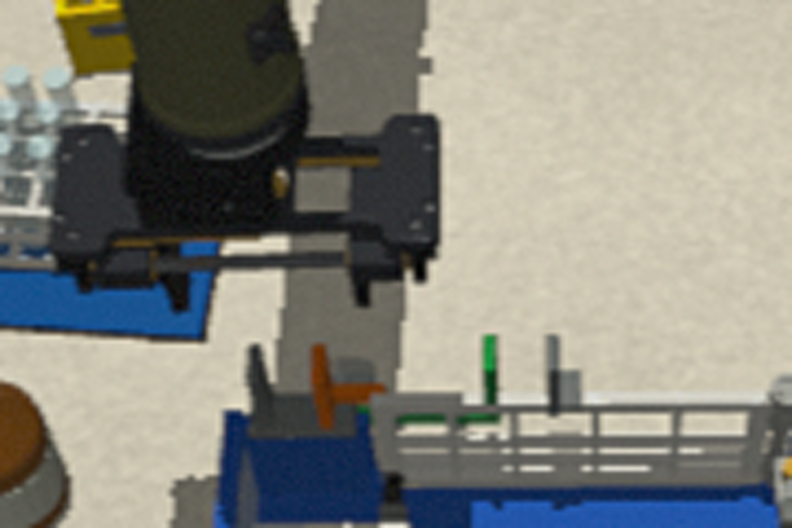

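```bash

python3 -m jog '[{"rot":[0,0,0],"travel":[0.13,-0.002,-0.003],"jaw":-1},{"rot":[0,0,0],"travel":[0.13,0,0],"jaw":-1},{"rot":[0,0,0],"travel":[0.128,0,0],"jaw":-1},{"rot":[0,0,0],"travel":[0,0,0],"jaw":-0.1},{"rot":[0,0,0],"travel":[0,0,0],"jaw":-0.1},{"rot":[0,0,0],"travel":[0,0,0],"jaw":-0.05},{"rot":[0,0,0],"travel":[0,0,0],"jaw":-0.05}]' 15
python3 - <<'E'
from h import *
go((.6375,-.1435,.152),92)
im=ctrl.get_image("scene"); im=im[200:320,150:330]
cv2.imwrite("pics/s9.png",cv2.resize(im,None,fx=4.4,fy=4.4,interpolation=2)[:,:,::-1])
im=ctrl.get_image("top"); im=im[110:230,260:400]
cv2.imwrite("pics/t9.png",cv2.resize(im,None,fx=5,fy=5,interpolation=2)[:,:,::-1])
E
```

```text
time: 11.4
position: [0.6378, -0.1429, 0.1552]
tool_rot: [-0.027, 1.566, 0.025]
ft_force: [-0.2, -0.5, -0.2]
grip_width: 0.726
t 11.4 pos [ 0.6378 -0.1429  0.1552] yaw 91.88 tilt x_t [ 0.0043 -0.0013 -1.    ] F [-0.1604 -0.4524 -0.1831] grip 0.726
travel total units [ 0.0107 -0.0019 -0.001 ] dist 0.0033 rot units ax -0.02
```

View pics/s9.png

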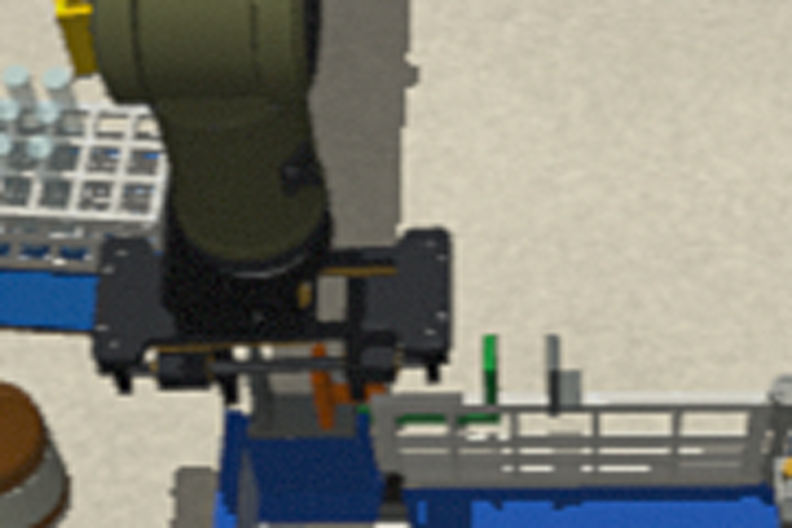

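View pics/t9.png

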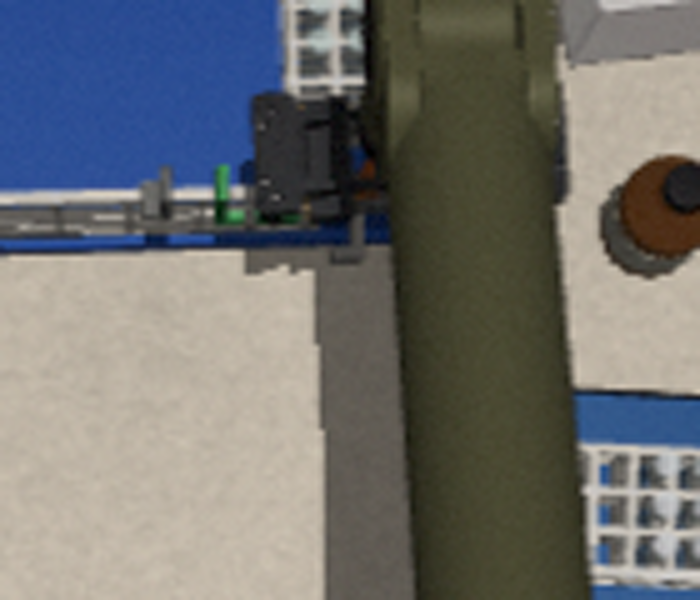

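The fingers straddle both plates and the orange plate is between them. Now I'll close.

```bash

python3 -m jog '[{"rot":[0,0,0],"travel":[0.01,0,0],"jaw":-0.05},{"rot":[0,0,0],"travel":[0,0,0],"jaw":-0.05},{"rot":[0,0,0],"travel":[0,0,0],"jaw":0},{"rot":[0,0,0],"travel":[0,-0.004,0],"jaw":0.1},{"rot":[0,0,0],"travel":[0,-0.006,0],"jaw":0.2},{"rot":[0,0,0],"travel":[0,-0.006,0],"jaw":0.28}]' 15
python3 - <<'E'
from h import *
go((.6375,-.1495,.152),92)
E
```

```text
time: 12.1
position: [0.6366, -0.1498, 0.1496]
tool_rot: [-0.027, 1.57, 0.023]
ft_force: [1.8, -4.1, 0.5]
grip_width: 0.395
t 12.1 pos [ 0.6366 -0.1498  0.1496] yaw 91.8 tilt x_t [ 0.0009 -0.0024 -1.    ] F [ 1.7513 -4.1438  0.4578] grip 0.395
travel total units [-0.0081  0.001   0.0029] dist 0.0026 rot units ax -0.04
```

```bash

python3 -m jog '[{"rot":[0,0,0],"travel":[0,0,0],"jaw":0.32},{"rot":[0,0,0],"travel":[0,0,0],"jaw":0.34},{"rot":[0,0,0],"travel":[0,0,0],"jaw":0.34}]' 18
python3 - <<'E'
from h import *
go((.6375,-.1495,.152),92)
im=ctrl.get_image("scene"); im=im[200:320,150:330]
cv2.imwrite("pics/s10.png",cv2.resize(im,None,fx=4.4,fy=4.4,interpolation=2)[:,:,::-1])
im=ctrl.get_image("top"); im=im[110:230,220:360]
cv2.imwrite("pics/t10.png",cv2.resize(im,None,fx=5,fy=5,interpolation=2)[:,:,::-1])
E
```

```text
time: 12.4
position: [0.6367, -0.1514, 0.1495]
tool_rot: [-0.027, 1.569, 0.02]
ft_force: [1.6, -7.4, 0.1]
grip_width: 0.356
t 12.4 pos [ 0.6367 -0.1514  0.1495] yaw 91.72 tilt x_t [ 0.0013 -0.0041 -1.    ] F [ 1.5619 -7.3695  0.1339] grip 0.356
travel total units [-0.0083  0.0064  0.0028] dist 0.0032 rot units ax -0.06
```

View pics/s10.png

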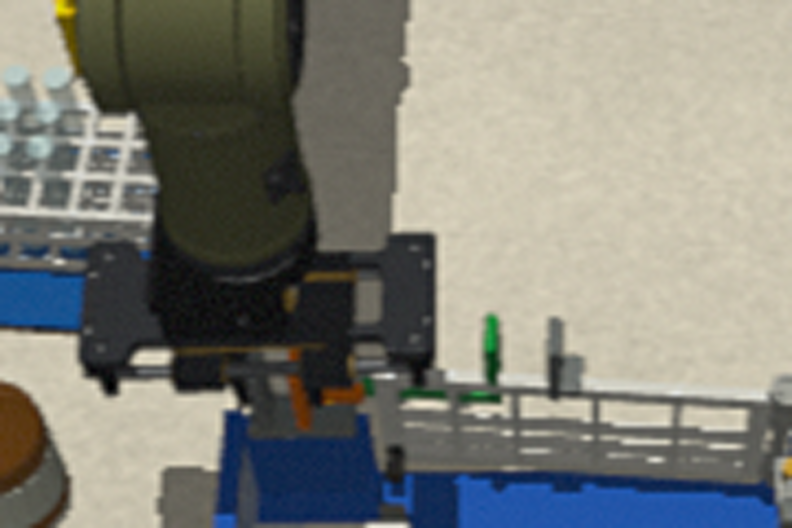

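View pics/t10.png

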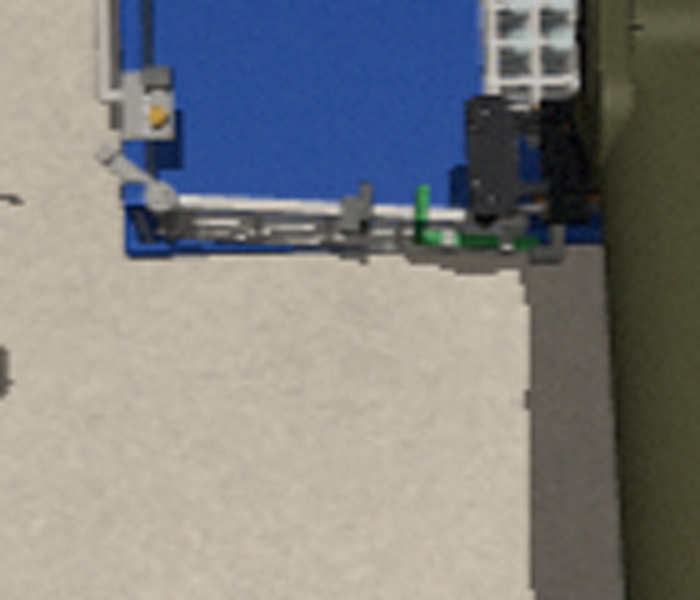

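The gate has sprung ajar: it is tilted, with its free end out toward the robot. Now I release, rise and look.

```bash

python3 -m jog '[{"rot":[0,0,0],"travel":[0,0.01,0],"jaw":0},{"rot":[0,0,0],"travel":[0,0.01,0],"jaw":-0.3},{"rot":[0,0,0],"travel":[0,0,0],"jaw":-0.6},{"rot":[0,0,0],"travel":[0,0,0],"jaw":-0.8},{"rot":[0,0,0],"travel":[0,0,0],"jaw":-0.8},{"rot":[0,0,0],"travel":[-0.1,0,0],"jaw":-0.8},{"rot":[0,0,0],"travel":[-0.15,0,0],"jaw":-0.9},{"rot":[0,0,0],"travel":[-0.15,0,0],"jaw":-1}]'
python3 - <<'E'
from h import *
go((.62,-.012,.27),85)
im=ctrl.get_image("scene"); im=im[200:320,170:350]
cv2.imwrite("pics/s11.png",cv2.resize(im,None,fx=4.4,fy=4.4,interpolation=2)[:,:,::-1])
im=ctrl.get_image("top"); im=im[110:230,220:360]
cv2.imwrite("pics/t11.png",cv2.resize(im,None,fx=5,fy=5,interpolation=2)[:,:,::-1])
E
```

```text
time: 13.3
position: [0.6354, -0.1402, 0.2698]
tool_rot: [-0.026, 1.573, 0.029]
ft_force: [1.0, -1.2, 0.2]
grip_width: 0.954
t 13.3 pos [ 0.6354 -0.1402  0.2698] yaw 91.99 tilt x_t [-0.0024  0.0017 -1.    ] F [ 0.963  -1.1952  0.2296] grip 0.954
travel total units [ 0.0003  0.4289 -0.0364] dist 0.1291 rot units ax 1.4
```

View pics/s11.png

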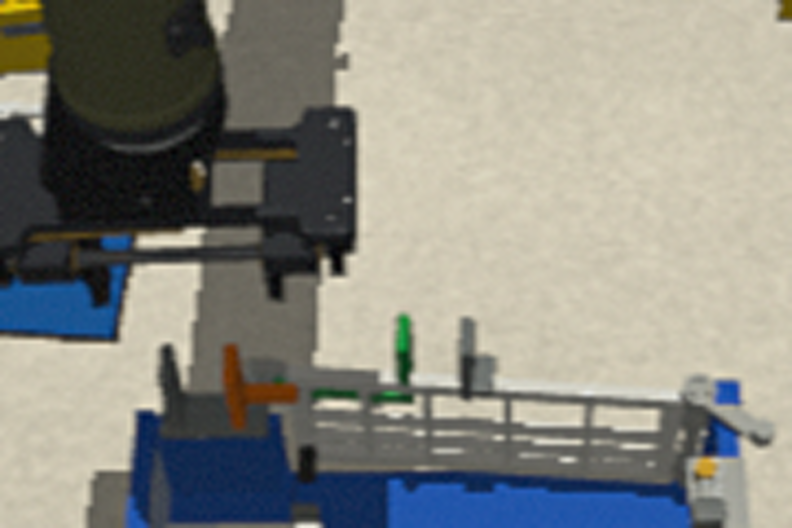

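View pics/t11.png

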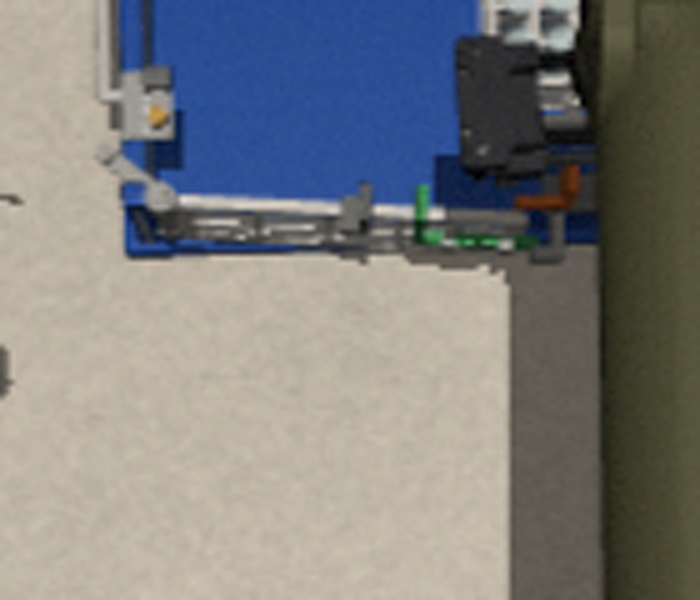

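```bash
python3 - <<'E'
from h import *
zs=lambda u,v:(170+(u-1.7)/4.4,200+(v-1.7)/4.4)
zt=lambda u,v:(220+(u-2)/5,110+(v-2)/5)
for k,s,t in[("green",(403,335),(422,203)),("grey h",(467,336),(364,200)),("hinge",(697,392),(160,195))]:
    print(k,*tri(zs(*s),zt(*t)),plane("scene",zs(*s),.19)[:2],plane("top",zt(*t),.19)[:2])
E
```

```text
green [ 0.6196 -0.0291  0.1839] 0.0006775209978856696 [ 0.6228 -0.0285] [ 0.6183 -0.0293]
grey h [0.6217 0.0075 0.1865] 9.501255525213782e-05 [0.6236 0.0076] [0.621  0.0075]
hinge [0.6366 0.1399 0.1449] 0.00032473543873703513 [0.6592 0.1352] [0.627  0.1369]
```

Ajar handle at about (0.621, -0.011), 0.152 m from the hinge at (0.637, 0.140), so both match the given geometry. I'll move over it and straddle it.

```bash

python3 -m jog '[{"rot":[0,0,0],"travel":[0,0.144,-0.012],"jaw":-1},{"rot":[0,0,0],"travel":[0,0.144,-0.012],"jaw":-1},{"rot":[0,0,0],"travel":[0,0.144,-0.012],"jaw":-1},{"rot":[0.6,0,0],"travel":[0,0,0],"jaw":-1},{"rot":[0.6,0,0],"travel":[0,0,0],"jaw":-1}]'
python3 - <<'E'
from h import *
go((.621,-.0108,.153),86)
E
```

```text
time: 13.9
position: [0.6203, -0.0088, 0.2691]
tool_rot: [0.054, 1.571, -0.053]
ft_force: [0.6, -0.5, 0.7]
grip_width: 1.004
t 13.9 pos [ 0.6203 -0.0088  0.2691] yaw 86.1 tilt x_t [-0.0007  0.0008 -1.    ] F [ 0.554  -0.4837  0.7069] grip 1.004
travel total units [ 0.3869 -0.0069  0.003 ] dist 0.1161 rot units ax 0.02
```

```bash

python3 -m jog '[{"rot":[0,0,0],"travel":[0.13,-0.006,0.003],"jaw":-1},{"rot":[0,0,0],"travel":[0.13,0,0],"jaw":-1},{"rot":[0,0,0],"travel":[0.126,0,0],"jaw":-1},{"rot":[0,0,0],"travel":[0,0,0],"jaw":-0.6},{"rot":[0,0,0],"travel":[0,0,0],"jaw":-0.3},{"rot":[0,0,0],"travel":[0,0,0],"jaw":-0.15}]' 18
python3 - <<'E'
from h import *
go((.621,-.0108,.153),86)
im=ctrl.get_image("scene"); im=im[200:320,170:350]
cv2.imwrite("pics/s12.png",cv2.resize(im,None,fx=4.4,fy=4.4,interpolation=2)[:,:,::-1])
im=ctrl.get_image("top"); im=im[110:230,220:360]
cv2.imwrite("pics/t12.png",cv2.resize(im,None,fx=5,fy=5,interpolation=2)[:,:,::-1])
E
```

```text
time: 14.5
position: [0.6232, -0.0136, 0.1559]
tool_rot: [0.056, 1.567, -0.055]
ft_force: [-0.3, 0.3, 0.5]
grip_width: 0.815
t 14.5 pos [ 0.6232 -0.0136  0.1559] yaw 85.93 tilt x_t [ 0.0034  0.0002 -1.    ] F [-0.2908  0.3401  0.5422] grip 0.815
travel total units [ 0.0098  0.0087 -0.0081] dist 0.0046 rot units ax -0.01
```

View pics/s12.png

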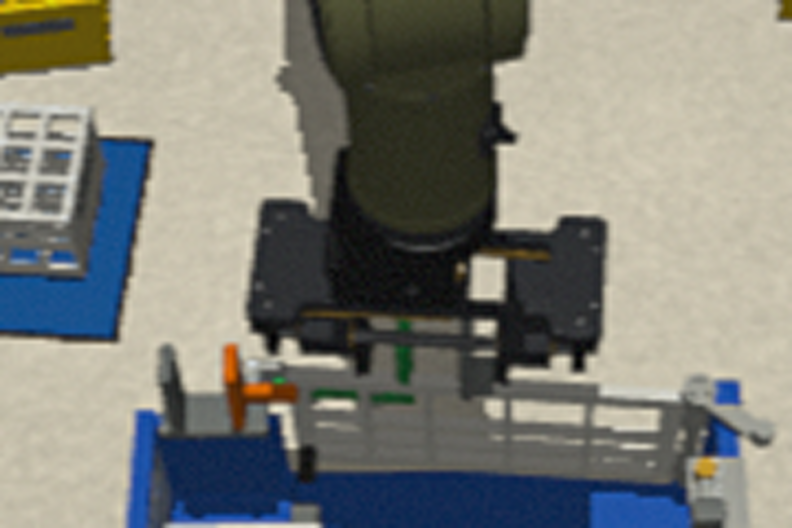

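View pics/t12.png

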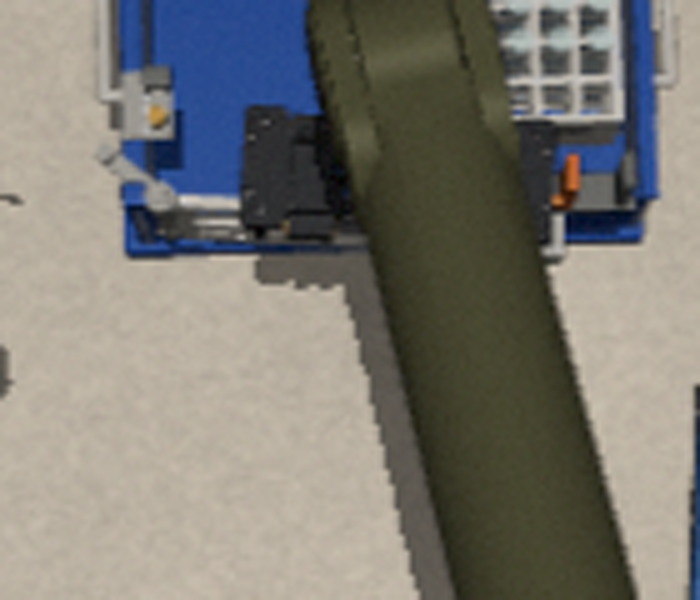

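The green plate at (403,360) is between the fingers and there is clearance on both sides. I'll squeeze, following the moving plate's travel toward +y.

```bash

python3 -m jog '[{"rot":[0,0,0],"travel":[0.006,0.009,-0.006],"jaw":-0.1},{"rot":[0,0,0],"travel":[0,0,0],"jaw":-0.05},{"rot":[0,0,0],"travel":[0,0,0],"jaw":0},{"rot":[0,0,0],"travel":[0,0.004,0],"jaw":0.1},{"rot":[0,0,0],"travel":[0,0.006,0],"jaw":0.2},{"rot":[0,0,0],"travel":[0,0.006,0],"jaw":0.3},{"rot":[0,0,0],"travel":[0,0.003,0],"jaw":0.34},{"rot":[0,0,0],"travel":[0,0,0],"jaw":0.4}]' 22
python3 - <<'E'
from h import *
go((.621,-.0045,.152),86)
E
```

```text
time: 15.4
position: [0.6206, -0.0055, 0.152]
tool_rot: [0.056, 1.57, -0.056]
ft_force: [-1.6, -0.3, 5.4]
grip_width: 0.351
t 15.4 pos [ 0.6206 -0.0055  0.152 ] yaw 85.92 tilt x_t [-0.     -0.0003 -1.    ] F [-1.5526 -0.3282  5.3769] grip 0.351
travel total units [0.0001 0.0035 0.0011] dist 0.0011 rot units ax -0.02
```

Squeezed to about 30.5 mm, which is the full stroke. Starting the swing.

```bash

python3 -m jog '[{"rot":[0,0,0],"travel":[0,0,0],"jaw":0.6},{"rot":[0.5,0,0],"travel":[0,0.001,-0.021],"jaw":0.6},{"rot":[1,0,0],"travel":[0,0.003,-0.042],"jaw":0.6},{"rot":[1,0,0],"travel":[0,0.003,-0.042],"jaw":0.6},{"rot":[1,0,0],"travel":[0,0.003,-0.042],"jaw":0.6}]' 30
cat >> h.py <<'E'
def hinge():
    s=ctrl.get_state(); M=R.from_rotvec(s["tool_rot"]).as_matrix(); h=np.array([.6366,.140,s["position"][2]])
    d=M.T@(h-s["position"]); v=s["position"]-h
    print("hinge in tool mm",d*1000,"r",np.linalg.norm(d[1:]),"radius angle deg",np.degrees(np.arctan2(v[1],v[0])),"joint est",np.radians((-91.6-np.degrees(np.arctan2(v[1],v[0])))%360))
    print("torque",s["torque"],"q",s["joint_positions"])
E
python3 - <<'E'
from h import *
go((.621,-.0045,.152),86);hinge()
im=ctrl.get_image("scene"); im=im[180:320,170:350]
cv2.imwrite("pics/s13.png",cv2.resize(im,None,fx=4.2,fy=4.2,interpolation=2)[:,:,::-1])
E
```

```text
time: 15.9
position: [0.5785, 0.0059, 0.152]
tool_rot: [0.298, 1.548, -0.297]
ft_force: [1.1, 1.1, 3.1]
grip_width: 0.352
t 15.9 pos [0.5785 0.0059 0.152 ] yaw 68.28 tilt x_t [ 0.0023  0.0004 -1.    ] F [1.116  1.0965 3.0648] grip 0.352
travel total units [0.0004 0.0203 0.1444] dist 0.0437 rot units ax -3.54
hinge in tool mm [  0.1799 146.1129   4.3184] r 0.14617672294190595 radius angle deg -113.41793723010345 joint est 0.38079484065875696
torque [-0.1837  0.0085  0.2374] q [ 0.5185  0.2779 -0.6695  1.708   0.1825  1.2166  0.9961]
```

View pics/s13.png

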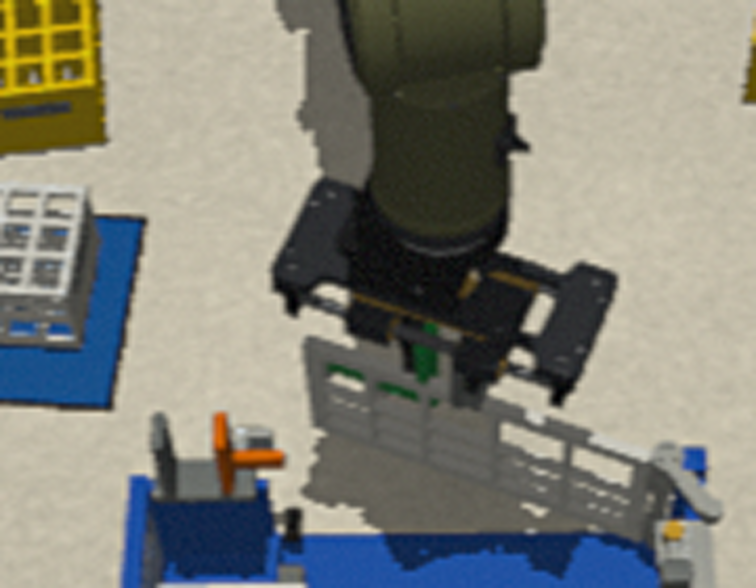

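The gate is past the strike and follows the gripper, which still holds the green plate. I'll continue through the detent.

```bash

python3 -m jog '[{"rot":[1,0,0],"travel":[0,0.003,-0.042],"jaw":0.6},{"rot":[1,0,0],"travel":[0,0.003,-0.042],"jaw":0.6},{"rot":[1,0,0],"travel":[0,0.003,-0.042],"jaw":0.6},{"rot":[1,0,0],"travel":[0,0.003,-0.042],"jaw":0.6},{"rot":[1,0,0],"travel":[0,0.003,-0.042],"jaw":0.6},{"rot":[1,0,0],"travel":[0,0.003,-0.042],"jaw":0.6}]' 30
python3 - <<'E'
from h import *
go((.621,-.0045,.152),86);hinge()
E
```

```text
time: 16.55
position: [0.5205, 0.0518, 0.152]
tool_rot: [0.704, 1.451, -0.702]
ft_force: [4.7, -0.1, 2.0]
grip_width: 0.349
t 16.55 pos [0.5205 0.0518 0.152 ] yaw 38.38 tilt x_t [ 0.0034 -0.     -1.    ] F [ 4.7082 -0.1075  1.9865] grip 0.349
travel total units [0.0012 0.1462 0.3551] dist 0.1152 rot units ax -9.52
hinge in tool mm [  0.3977 145.8076   2.9374] r 0.14583722142629837 radius angle deg -142.77103932116552 joint est 0.8931031178218225
torque [-0.4136 -0.3899  0.4648] q [ 0.4598  0.1431 -0.6544  1.8398  0.0945  1.1862  0.445 ]
```

```bash

python3 -m jog '[{"rot":[1,0,0],"travel":[0,0.003,-0.042],"jaw":0.6},{"rot":[1,0,0],"travel":[0,0.003,-0.042],"jaw":0.6},{"rot":[1,0,0],"travel":[0,0.003,-0.042],"jaw":0.6},{"rot":[1,0,0],"travel":[0,0.003,-0.042],"jaw":0.6},{"rot":[1,0,0],"travel":[0,0.003,-0.042],"jaw":0.6},{"rot":[1,0,0],"travel":[0,0.003,-0.042],"jaw":0.6}]' 30
python3 - <<'E'
from h import *
go((.621,-.0045,.152),86);hinge()
im=ctrl.get_image("scene"); im=im[180:320,220:400]
cv2.imwrite("pics/s14.png",cv2.resize(im,None,fx=4.2,fy=4.2,interpolation=2)[:,:,::-1])
E
```

```text
time: 17.15
position: [0.4923, 0.1222, 0.152]
tool_rot: [1.103, 1.273, -1.099]
ft_force: [4.6, 0.2, 1.1]
grip_width: 0.348
t 17.15 pos [0.4923 0.1222 0.152 ] yaw 8.38 tilt x_t [ 0.0026  0.0008 -1.    ] F [4.5525 0.2334 1.0605] grip 0.348
travel total units [0.0008 0.3627 0.4803] dist 0.1806 rot units ax -15.52
hinge in tool mm [  0.3871 145.3046   3.4108] r 0.1453446659409377 radius angle deg -172.9684738626607 joint est 1.4201477762263774
torque [-0.1059 -0.2733  0.3592] q [ 0.3511  0.1076 -0.6791  1.8739  0.073   1.1821 -0.2065]
```

View pics/s14.png

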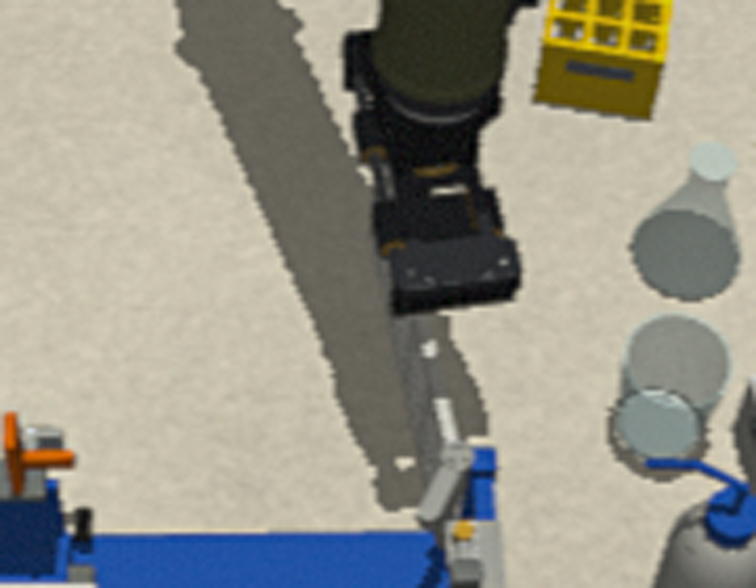

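```bash

python3 -m jog '[{"rot":[1,0,0],"travel":[0,0.003,-0.042],"jaw":0.6},{"rot":[1,0,0],"travel":[0,0.003,-0.042],"jaw":0.6},{"rot":[1,0,0],"travel":[0,0.003,-0.042],"jaw":0.6},{"rot":[0.4,0,0],"travel":[0,0.001,-0.017],"jaw":0.6},{"rot":[0,0,0],"travel":[0,0,0],"jaw":0.6},{"rot":[0,0,0],"travel":[0,0,0],"jaw":0.6}]' 30
python3 - <<'E'
from h import *
go((.621,-.0045,.152),86);hinge()
im=ctrl.get_image("scene"); cv2.imwrite("pics/s15.png",im[:,:,::-1])
im=ctrl.get_image("top"); cv2.imwrite("pics/t15.png",im[:,:,::-1])
E
```

```text
time: 17.8
position: [0.4935, 0.1642, 0.152]
tool_rot: [1.318, 1.136, -1.315]
ft_force: [3.9, 1.0, 3.7]
grip_width: 0.354
t 17.8 pos [0.4935 0.1642 0.152 ] yaw -8.42 tilt x_t [ 0.0016  0.001  -1.    ] F [3.8636 1.0077 3.675 ] grip 0.354
travel total units [0.0001 0.5027 0.494 ] dist 0.2115 rot units ax -18.88
hinge in tool mm [  0.2065 145.0962   2.9804] r 0.1451268223164075 radius angle deg 170.4046104600243 joint est 1.7103421992469872
torque [ 0.2463 -0.3151  0.4866] q [ 0.2728  0.1418 -0.6904  1.8442  0.0969  1.1875 -0.5957]
```

View pics/s15.png

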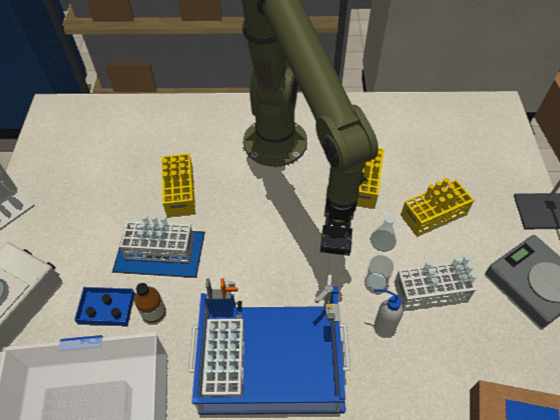

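View pics/t15.png

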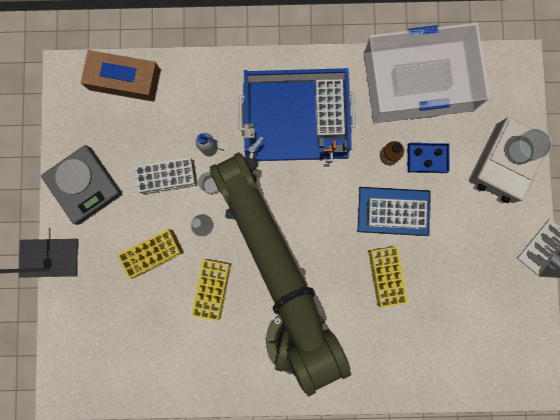

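The gate stands at about 1.71 rad. The gripper holds it at (337,240), the rack is on the mat at (157,241), and the bystanders are where they started. I'll run one numeric comparison against the first pictures and then hand in.

```bash
python3 - <<'E'
from h import *
for n,f in(("scene","s15"),("top","t15")):
    d=cv2.absdiff(cv2.imread(f"pics/{n}0.png"),cv2.imread(f"pics/{f}.png")).max(2)
    m=cv2.morphologyEx((d>45).astype(np.uint8)*255,cv2.MORPH_OPEN,np.ones((2,2)))
    print(n,[(b[0],) for b in blobs(m,15)])
hinge()
ctrl.close_job()
E
```

```text
scene [([0, 0, 49, 29, 900],), ([48, 0, 14, 9, 80],), ([64, 8, 26, 23, 255],), ([223, 18, 22, 17, 295],), ([268, 18, 10, 16, 110],), ([307, 49, 4, 10, 32],), ([232, 78, 147, 239, 11813],), ([251, 93, 6, 24, 88],), ([295, 93, 6, 24, 78],), ([18, 94, 68, 59, 2149],), ([187, 142, 62, 37, 1228],), ([178, 155, 7, 3, 16],), ([168, 156, 8, 3, 18],), ([54, 164, 110, 50, 2280],), ([120, 219, 75, 46, 2361],), ([153, 220, 7, 9, 40],), ([264, 228, 9, 30, 188],), ([273, 228, 9, 28, 180],), ([255, 230, 8, 28, 180],), ([236, 241, 8, 2, 16],), ([283, 240, 7, 7, 45],), ([292, 242, 6, 4, 17],), ([237, 247, 7, 4, 28],), ([246, 246, 8, 4, 23],), ([284, 248, 7, 7, 42],), ([238, 255, 7, 5, 27],), ([247, 254, 7, 5, 35],), ([236, 256, 67, 19, 802],), ([343, 296, 4, 6, 19],), ([315, 315, 10, 12, 50],)]
top [([254, 138, 73, 22, 757],), ([246, 144, 5, 4, 15],), ([211, 153, 114, 163, 6704],), ([250, 154, 4, 7, 21],), ([322, 192, 6, 3, 17],), ([307, 197, 5, 4, 17],), ([299, 198, 6, 4, 19],), ([368, 199, 60, 31, 1570],), ([292, 200, 5, 3, 15],), ([308, 205, 6, 4, 17],), ([309, 213, 6, 4, 17],), ([324, 251, 236, 157, 16141],), ([294, 329, 9, 6, 36],), ([291, 339, 6, 8, 39],), ([311, 342, 4, 10, 32],), ([309, 355, 26, 19, 207],), ([276, 361, 7, 12, 62],), ([299, 371, 9, 6, 31],), ([285, 372, 12, 10, 85],), ([299, 379, 23, 18, 251],)]
hinge in tool mm [  0.2579 145.1079   2.7429] r 0.14513384474662444 radius angle deg 170.42794851924222 joint est 1.7099348732726094
torque [ 0.2447 -0.4598  0.5511] q [ 0.2731  0.1414 -0.6905  1.8445  0.0969  1.1872 -0.5968]
the job is handed in; nothing more can be done
```

The job is done and handed in at about 18 s of the 69 s allowed; the hand-in gave no verdict.

- **Rack:** I slid it upright onto the mat, pushing its end wall with two fingers. Measured from the scene camera, it spans about -56 to +34 mm in the mat's x (limit ±80) and about ±96 mm in y (limit ±125). It sits roughly 11 mm off centre.
- **Transit catch:** I squeezed it to 31 mm (full stroke), and the gate sprang ajar.
- **Gate:** I squeezed the safety catch to about 30.5 mm and swung the gate past the detent. It is held at about 1.71 rad (about 98°), worked out from where the gripper stands relative to the hinge I measured. The grip is still closed, with about 4–6 N at the wrist.

**Last checks:**
- Comparing the final pictures with the first ones, the changes come down to the arm and its shadow, the rack, and the gate with its catches.
- I saw no movement among the bystanders. The arm hides part of one yellow rack in the scene view and part of the beaker in the top view.
- No check failed or disagreed by more than a few millimetres. The plate tops triangulated at about 0.185 m where 0.19 m was expected.

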